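# Alternating pile of angle brackets

### The job

Build a steady riser on the lab bench from the three L-shaped dark grey metal brackets by stacking them in alternating directions. Leave the middle one lying where it is as the base; set the leaning one on it level, toe down, so that its toe stands on the free end of the base's leg and its leg lies on the base's toe; then lay the other bracket flat on top, toe up and above the base's toe. Keep the pile's ends and sides in line, and do not disturb the bottle, the tape or the dish.

Things in the scene. Friction and masses are not known exactly. Their poses are not given: they have to be found in the camera images.
- base_bracket: Dark grey metal L bracket, toe up between the other two (sizes in mm): flat leg 90 long, 50 wide, 12 mm thick, two 11 mm holes; at one end a toe square to it, 12 thick, 50 wide, 78 high overall. Origin: centre of the leg's underside, on bench. x along leg away from the toe (toe at x -45 to -33, on the robot's side), y across, z up (leg 0 to 12, toe top 78). Centre of mass x -17, z 22; 0.29 kg.
- leaning_bracket: Same bracket turned over, left or right of the base: rests on its leg's end edge (robot's side) and its toe tip (far side); the leg rises away from the robot at 40 deg. Origin: centre of the leg's outer, upper face, 38 mm up. x along the leg to the toe (toe x 33 to 45), y across, z out of that face (leg -12 to 0, toe tip -78). Mass centre x 17, z -22; 0.2 to 0.4 kg.
- flat_bracket: Same bracket lying toe up on the bench, on the other side of the base from the leaning one. Origin: centre of the leg's underside, on the bench; x along the leg away from the toe (toe x -45 to -33, robot's side), y across, z up (leg 0 to 12, toe top 78). Mass centre x -17, z 22; 0.2 to 0.4 kg. In the pile: origin at that of the leaning bracket, x along the base's x.
- base_toe (a point): Middle of the top of the base bracket's toe, at (-39, 0, 78) mm in its frame. The leaning bracket's leg comes to lie on it, its upper face then 90 mm above the bench.
- flat_toe (a point): Middle of the top of the flat bracket's toe, at (-39, 0, 78) mm in its frame.
- leaning_toe (a point): Middle of the tip of the leaning bracket's toe, at (39, 0, -78) mm in its frame. In the pile the bracket is level, its x along the base's x, and the tip stands on the free end of the base's leg, 12 mm above the bench.
- bottle: Reagent bottle with a blue screw cap, 56 mm across, 106 mm high, loose, behind the base bracket; origin at the centre of its foot.
- tape: Flat roll of green label tape, 63 mm across, 19 mm high, loose, between the base and the left bracket; origin at the centre of its underside.
- petri_dish: Clear open petri dish, 55 mm across, 14 mm high, loose, between the base and the right bracket; origin at the centre of its underside.
Mind the look-alikes: they are no part of the job. Leave any red look-alike of the flat_bracket alone.

How it is judged:
By the outcome, as a careful person would: the job done as asked, in the order asked, and still so for the second after the job is handed in, with the robot touching nothing.
It also fails if it takes over 64 s, if anything falls off the work surface, if the arm or the gripper's body presses on something with over 40 N, if the wrist force passes 120 N, or if a joint passes its speed limit or range.

### The arm

A 6-joint arm with a two-finger parallel gripper is mounted at the origin on a cart in front of the work surface, level with it; the furniture and walls round the work are solid. World frame = base frame: x ahead of the robot, y to its left, z up, the work surface at z = 0. Lengths are in m, angles in rad, forces in N, time in s.
With the tool pointing down it reaches from about 0.4 to 0.825 m from the base axis. Payload 7 kg.
Tool frame: the origin (TCP) lies on the centre line of the jaws, within the pads' length; the fingertips stand 22 mm ahead of it and the grasp point (between the pads) lies 3 mm ahead of it (arm.tcp_to_tips is the distance from the TCP to the fingertips, in m); z points along the fingers, y is the line along which they close (so a half turn about z gives the same grasp; the last joint's range is limited). The gripper opens to 88 mm and grips with 3 to 60 N. Pads are 19 mm wide; open, the fingers measure 130 mm over their backs; the gripper's body (78 mm by 193 mm) begins 47 mm behind the grasp point.
Start: joints at [1.438, 0.359, 0.012, 0, -1.224, -0.288], TCP at [0.276, 0.616, 0.249] pointing down, gripper open.
Joint ranges: [-3.07, 3.07], [-1.43, 2.12], [-1.02, 1.25], [-3.03, 1.67], [-3.05, -0], [-3.03, 3.03]. Speed limits (rad/s): [2.39, 2.39, 3.01, 3.14, 3.14, 3.14].

### API

Orientations are given as [roll, pitch, yaw] about the fixed x, y, z axes, in that order (R = Rz(yaw) Ry(pitch) Rx(roll)).
In Python, from station import arm gives the robot as it stands.
- The arm moves only by the tool jog_arm, never from a script. Its argument "targets" is a list of rows, each an object of numbers: "dx", "dy", "dz": the shift along the tool's x, y, z in mm; "rx", "ry", "rz": the turn, a rotation vector about the tool's x, y, z in rad; "gripper": the closure, from 0 (fully open) to 1 (shut). In form: [{"dx": .., "dy": .., "dz": .., "rx": .., "ry": .., "rz": .., "gripper": ..}, ...]. A call has exactly 8 rows; each row is the pose to reach, as a shift and turn from the pose commanded when the call began, along the tool's axes at that moment; what a row does not reach only later rows make up. A row lasts 1/12 s, in which the tool goes at most 41.7 mm and 7.16 degrees, less where a joint would pass 70% of its speed; a pose out of reach is approached as far as the arm can. A call with a gripper value outside its range is refused whole. The fingers move at their own pace and stop on an object; "force" is the grip in N (left out, the last holds). Time passes only in rows, so rows that repeat a pose let the fingers close, or fill a call up. It gives the time, the measured TCP pose, the force, the opening and the grip force at its end, in the units of the state.
- arm.get_state(): the state, without advancing time (a new reading comes with each control period).
- arm.grab_frame(name): name is "scene" or "top" or "wrist"; returns a dict with "frame" (420x560x3 uint8, red, green, blue), "z_map" (420x560 float32, m along the optical axis (not along the pixel's ray), 0 where there is no reading), "fx", "fy", "cx", "cy" (pixels), "view" (4x4, takes a point from world to camera coordinates). Camera axes: x right, y down, z forward; pixel columns grow to the right and rows downward; lengths in m; the calibration is good to about 2 mm. A picture is of the moment at which its call begins.
- arm.job_done(): hands the job in; it is judged then, once.
The state is a dict: "t": time; "q": joint angles; "qd": joint speeds; "joint_efforts": joint torques, N m; "eef_pos": TCP position; "ee_rot": TCP orientation; "force": force on the tool from outside, world axes, zero at the start; "moment": the same for the moment, N m; "width": finger opening in m; "gripper_force": force on a finger pad.
Only numpy, scipy, OpenCV 4.12 (cv2) and the standard library are available. Lean on these libraries where they do the work, as an engineer would, in place of code of your own. Each camera call takes 0.05 s, during which the arm holds its last target. There are 200 camera calls.

## Working session

There is one attempt and no reset: what is moved stays moved. The work goes in short steps, Python scripts to look and compute and a tool call to move; the robot and the scene stay as the last step left them, time stands still between calls to the robot, and variables do not carry over. Pictures are saved under pics/ and viewed, at most 10 in all, crops included, and the job is handed in when it is done.

Besides the shell and the picture viewer there is one more tool, called after "Request:" as name(argument=value, ...) on one line, values as JSON. jog_arm: Moves the arm, as the interface text tells. Its arguments: {"type":"object","properties":{"targets":{"type":"array","items":{"type":"object","properties":{"dx":{"type":"number"},"dy":{"type":"number"},"dz":{"type":"number"},"rx":{"type":"number"},"ry":{"type":"number"},"rz":{"type":"number"},"gripper":{"type":"number"}}}},"force":{"type":"number"}},"required":["targets"]}

```bash
mkdir -p pics; ls
cat > h.py <<'E'
import numpy as np, cv2
from station import arm
from scipy.spatial.transform import Rotation as R
def grab(n):
    f=arm.grab_frame(n); return f
def cloud(f):
    z=f['z_map']; v,u=np.mgrid[0:z.shape[0],0:z.shape[1]]
    P=np.stack([(u-f['cx'])/f['fx']*z,(v-f['cy'])/f['fy']*z,z],-1)
    T=np.linalg.inv(f['view']); W=P@T[:3,:3].T+T[:3,3]; W[z==0]=np.nan; return W
def save(f,p): cv2.imwrite(p,f['frame'][:,:,::-1])
E
python3 - <<'E'
from h import *
s=arm.get_state(); print({k:np.round(v,3) for k,v in s.items()})
a=grab('scene');b=grab('top')
cv2.imwrite('pics/a.png',cv2.resize(np.vstack([a['frame'],b['frame']])[:,:,::-1],(400,600)))
save(b,'pics/top.png'); save(a,'pics/scene.png')
for f in(a,b): print(np.linalg.inv(f['view']).round(3),f['fx'])
E
```

```text
pics
{'t': np.float64(0.0), 'q': array([ 1.438,  0.359,  0.011, -0.   , -1.224, -0.288]), 'qd': array([ 0.   , -0.   ,  0.001, -0.003,  0.   ,  0.   ]), 'joint_efforts': array([ 1.0000e-03, -5.8272e+01,  2.9307e+01,  6.9980e+00,  7.0000e-03,
       -0.0000e+00]), 'eef_pos': array([0.276, 0.616, 0.248]), 'ee_rot': array([ 3.14 , -0.   , -0.421]), 'force': array([-0.71 , -0.412, -0.651]), 'moment': array([-0.031,  0.038, -0.027]), 'gripper_force': np.float64(0.0), 'width': np.float64(0.088)}
[[ 0.595 -0.497  0.631 -0.125]
 [-0.803 -0.39   0.451 -0.364]
 [ 0.022 -0.775 -0.632  0.771]
 [ 0.     0.     0.     1.   ]] 402.31111678929824
[[ 0.021 -0.995  0.096  0.462]
 [-1.    -0.021  0.     0.137]
 [ 0.002 -0.096 -0.995  1.168]
 [ 0.     0.     0.     1.   ]] 412.11350096179075
```

View pics/top.png

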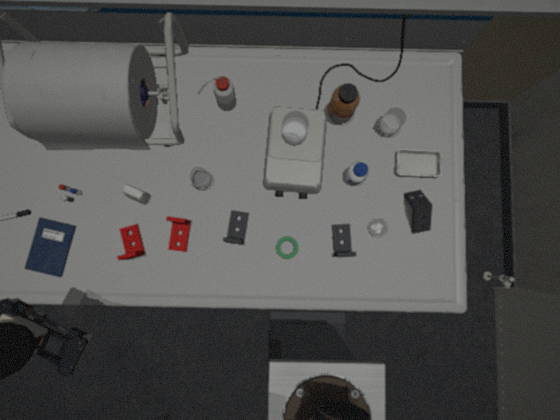

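View pics/scene.png

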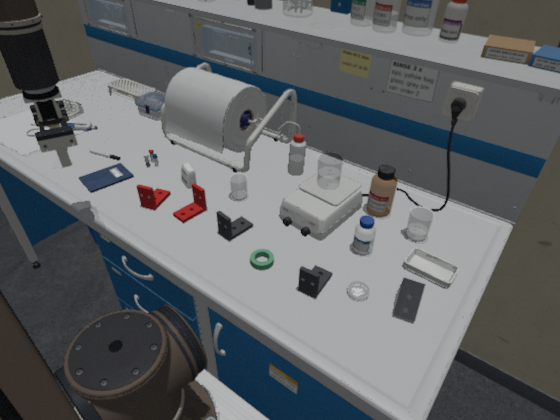

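The top view shows the flat bracket at (237,227), the tape at (287,247) and the base at (343,240). The dish is at (377,228), the leaning bracket at (418,212) and the bottle at (358,172). The red look-alikes are at the left.

```bash
cat >> h.py <<'E'
def dark(f,zmin=0.004,zmax=0.2):
    W=cloud(f); c=f['frame'].astype(int)
    return W,(c.max(-1)<95)&(W[...,2]>zmin)&(W[...,2]<zmax)
def rect(p):
    (c,s,a)=cv2.minAreaRect((p[:,:2]*1000).astype(np.float32)); return np.round(c,1),np.round(s,1),round(a,1)
E
python3 - <<'E'
from h import *
for n in('top','scene'):
    f=grab(n); W,m=dark(f)
    m&=(W[...,0]>.3)&(W[...,0]<.75)&(abs(W[...,1])<.4)
    k,l,st,ce=cv2.connectedComponentsWithStats(m.astype(np.uint8))
    for i in range(1,k):
        if st[i,4]<60: continue
        p=W[l==i]; print(n,ce[i].round(),st[i,4],'all',*rect(p),'zmax',p[:,2].max().round(3))
        for nm,q in(('leg',p[(p[:,2]<.018)]),('top',p[p[:,2]>.072])):
            if len(q)>8: print('  ',nm,*rect(q),q.mean(0).round(4))
    # others
    hsv=cv2.cvtColor(f['frame'],cv2.COLOR_RGB2HSV); ok=(W[...,0]>.35)&(W[...,0]<.75)&(abs(W[...,1])<.3)
    g=ok&(hsv[...,0]>40)&(hsv[...,0]<90)&(hsv[...,1]>100); print('tape',rect(W[g]))
    b=ok&(hsv[...,0]>100)&(hsv[...,0]<130)&(hsv[...,1]>130)&(W[...,2]>.06); print('cap',W[b].mean(0),rect(W[b]))
E
```

```text
top [288. 186.] 543 all [649.6 134.7] [194.4  97.8] 50.3 zmax 0.078
   top [653.9 134.8] [185.1  88.1] 49.2 [0.6501 0.1303 0.0737]
top [350. 179.] 65 all [657.6 -58.5] [53.8 21.7] 46.4 zmax 0.052
   leg [659.5 -54.4] [49.1 15.8] 35.8 [ 0.657  -0.054   0.0087]
top [420. 211.] 792 all [ 570. -246.] [118.   50.4] 12.6 zmax 0.069
   leg [ 569.8 -245.5] [118.2  49.2] 13.7 [ 0.5583 -0.2459  0.0126]
top [237. 227.] 554 all [514.2 258.4] [50.2 91.3] 82.7 zmax 0.082
   leg [514.2 258.4] [50.2 91.3] 82.7 [0.5204 0.2577 0.0122]
   top [476.9 263.3] [49.8 11.8] 82.5 [0.4769 0.2629 0.0781]
top [342. 241.] 559 all [484.7 -34.2] [89.4 50. ] 2.7 zmax 0.083
   leg [484.7 -34.2] [89.4 50. ] 2.7 [ 0.4898 -0.0335  0.0118]
   top [446.2 -37.3] [10.6 46. ] 1.2 [ 0.4464 -0.0371  0.0779]
tape (array([517.6, -34.9]), array([ 56. , 382.7]), 20.5)
cap [ 0.66814588 -0.06812509  0.10514546] (array([668.1, -68.2]), array([31.9, 30.8]), 1.3)
scene [199. 205.] 114 all [486.2 391.5] [84.9 15. ] 0.8 zmax 0.077
   leg [485.7 391.8] [ 9.9 84.4] 87.6 [0.4899 0.392  0.0089]
scene [231. 226.] 568 all [514.2 255. ] [55.  9
[... 320 characters left out ...]
20.1 55.2] 35.7 zmax 0.02
   leg [443.5 100.6] [20.1 55.2] 35.7 [0.4422 0.0972 0.0116]
scene [427. 275.] 120 all [ 674.1 -255.7] [ 14.3 112.6] 2.3 zmax 0.025
   leg [ 675.6 -255.6] [ 11.3 112.6] 2.3 [ 0.6753 -0.2566  0.0109]
scene [313. 280.] 708 all [484.5 -39.6] [92.2 51.2] 4.6 zmax 0.081
   leg [484.5 -40. ] [91.9 50.6] 3.7 [ 0.4885 -0.0461  0.0117]
   top [446.5 -42.8] [13.5 49.9] 3.2 [ 0.4452 -0.0436  0.0773]
scene [409. 299.] 805 all [ 557.  -252.8] [92.5 47.9] 12.6 zmax 0.069
   leg [ 519.8 -261.1] [17. 48.] 11.3 [ 0.5191 -0.2612  0.0137]
tape (array([454.5, 111.9]), array([54.6, 49.8]), 60.6)
cap [ 0.66436756 -0.07469931  0.10382161] (array([668.7, -73.2]), array([36.8, 33.1]), 12.2)
```

```bash
cat >> h.py <<'E'
def delta(pos,rot=None,s=None):
    s=s or arm.get_state(); R0=R.from_euler('xyz',s['ee_rot']); p0=s['eef_pos']
    Rt=rot if rot is not None else R0
    print('d mm',(R0.inv().apply(np.array(pos)-p0)*1000).round(1),'rot',(R0.inv()*Rt).as_rotvec().round(3))
def down(yaw): return R.from_euler('xyz',[np.pi,0,yaw])
E
python3 - <<'E'
from h import *
f=grab('wrist'); s=arm.get_state()
T=np.linalg.inv(f['view']); R0=R.from_euler('xyz',s['ee_rot'])
print(R0.inv().apply(T[:3,3]-s['eef_pos']), (R0.inv().as_matrix()@T[:3,:3]).round(2), f['fx'])
delta([.40,-.04,.28],down(.05))
E
```

```text
[ 0.07948407  0.00063452 -0.13705242] [[ 0.   -0.96 -0.3 ]
 [ 1.   -0.    0.  ]
 [-0.   -0.3   0.96]] 325.0762447593091
d mm [381.5 547.9 -31.4] rot [ 0.001  0.    -0.471]
```

```bash
python3 -c "
from h import *
delta([.50,-.10,.28],down(.05))"
```

```text
d mm [497.3 561.8 -31.4] rot [ 0.001  0.    -0.471]
```

Request:
jog_arm(targets=[{"dx": 25,"dy": 28,"dz": -4},{"dx": 50,"dy": 56,"dz": -8},{"dx": 75,"dy": 85,"dz": -12},{"dx": 100,"dy": 113,"dz": -16},{"dx": 125,"dy": 141,"dz": -20},{"dx": 150,"dy": 169,"dz": -24},{"dx": 175,"dy": 197,"dz": -28},{"dx": 199,"dy": 225,"dz": -32}])

```text
invalid input at $.targets[0]: expected keys dx, dy, dz, rx, ry, rz, gripper
```

Request:
jog_arm(targets=[{"dx": 25,"dy": 28},{"dx": 50,"dy": 56},{"dx": 75,"dy": 85},{"dx": 100,"dy": 113},{"dx": 125,"dy": 141},{"dx": 150,"dy": 169},{"dx": 175,"dy": 197},{"dx": 199,"dy": 225}])

```text
invalid input at $.targets[0]: expected keys dx, dy, dz, rx, ry, rz, gripper
```

Request:
jog_arm(targets=[{"dx": 20,"dy": 22,"rz": 0.1},{"dx": 40,"dy": 45,"rz": 0.2},{"dx": 60,"dy": 67,"rz": 0.3},{"dx": 80,"dy": 90,"rz": 0.4},{"dx": 99,"dy": 112,"rz": 0.471},{"dx": 99,"dy": 112,"rz": 0.0},{"dx": 99,"dy": 112,"rz": -0.1},{"dx": 99,"dy": 112,"rz": -0.2}])

```text
invalid input at $.targets[0]: expected keys dx, dy, dz, rx, ry, rz, gripper
```

Request:
jog_arm(targets=[{"dx": 25,"dy": 28,"dz": -4,"rx": 0,"ry": 0,"rz": 0,"gripper": 0},{"dx": 50,"dy": 56,"dz": -8,"rx": 0,"ry": 0,"rz": 0,"gripper": 0},{"dx": 75,"dy": 85,"dz": -12,"rx": 0,"ry": 0,"rz": 0,"gripper": 0},{"dx": 100,"dy": 113,"dz": -16,"rx": 0,"ry": 0,"rz": 0,"gripper": 0},{"dx": 125,"dy": 141,"dz": -20,"rx": 0,"ry": 0,"rz": 0,"gripper": 0},{"dx": 150,"dy": 169,"dz": -24,"rx": 0,"ry": 0,"rz": 0,"gripper": 0},{"dx": 175,"dy": 197,"dz": -28,"rx": 0,"ry": 0,"rz": 0,"gripper": 0},{"dx": 199,"dy": 225,"dz": -32,"rx": 0,"ry": 0,"rz": 0,"gripper": 0}])

```text
t: 0.92
eef_pos: [0.3656, 0.3276, 0.2809]
ee_rot: [-3.141, -0.0, -0.421]
force: [1.5, 0.6, 0.1]
width: 0.0874
gripper_force: 0.0
```

Request:
jog_arm(targets=[{"dx": 25,"dy": 28,"dz": 0,"rx": 0,"ry": 0,"rz": 0,"gripper": 0},{"dx": 50,"dy": 56,"dz": 0,"rx": 0,"ry": 0,"rz": 0,"gripper": 0},{"dx": 75,"dy": 85,"dz": 0,"rx": 0,"ry": 0,"rz": 0,"gripper": 0},{"dx": 100,"dy": 113,"dz": 0,"rx": 0,"ry": 0,"rz": 0,"gripper": 0},{"dx": 125,"dy": 141,"dz": 0,"rx": 0,"ry": 0,"rz": 0,"gripper": 0},{"dx": 150,"dy": 169,"dz": 0,"rx": 0,"ry": 0,"rz": 0,"gripper": 0},{"dx": 175,"dy": 197,"dz": 0,"rx": 0,"ry": 0,"rz": 0,"gripper": 0},{"dx": 199,"dy": 225,"dz": 0,"rx": 0,"ry": 0,"rz": 0,"gripper": 0}])

```text
t: 1.58
eef_pos: [0.4553, 0.0409, 0.2809]
ee_rot: [-3.141, -0.001, -0.421]
force: [1.3, 0.4, 0.2]
width: 0.0873
gripper_force: 0.0
```

Request:
jog_arm(targets=[{"dx": 20,"dy": 22,"dz": 0,"rx": 0,"ry": 0,"rz": -0.1,"gripper": 0},{"dx": 40,"dy": 45,"dz": 0,"rx": 0,"ry": 0,"rz": -0.2,"gripper": 0},{"dx": 60,"dy": 67,"dz": 0,"rx": 0,"ry": 0,"rz": -0.3,"gripper": 0},{"dx": 80,"dy": 90,"dz": 0,"rx": 0,"ry": 0,"rz": -0.4,"gripper": 0},{"dx": 99,"dy": 112,"dz": 0,"rx": 0,"ry": 0,"rz": -0.471,"gripper": 0},{"dx": 99,"dy": 112,"dz": 0,"rx": 0,"ry": 0,"rz": -0.471,"gripper": 0},{"dx": 99,"dy": 112,"dz": 0,"rx": 0,"ry": 0,"rz": -0.471,"gripper": 0},{"dx": 99,"dy": 112,"dz": 0,"rx": 0,"ry": 0,"rz": -0.471,"gripper": 0}])

```text
t: 2.25
eef_pos: [0.4996, -0.1, 0.2804]
ee_rot: [-3.141, 0.0, 0.048]
force: [-0.3, 0.5, 0.4]
width: 0.0877
gripper_force: 0.0
```

Run:
```python
from h import *
f=grab('wrist'); save(f,'pics/w1.png'); np.savez('w1.npz',**f); W,m=dark(f)
m&=(W[...,0]>.3)&(W[...,0]<.75)
k,l,st,ce=cv2.connectedComponentsWithStats(m.astype(np.uint8))
for i in range(1,k):
    if st[i,4]<200: continue
    p=W[l==i]; print(ce[i].round(),st[i,:4],st[i,4],'all',*rect(p),'zmax',p[:,2].max().round(3))
    for nm,q in(('leg',p[(p[:,2]<.018)]),('top',p[p[:,2]>.072])):
        if len(q)>8: print('  ',nm,*rect(q),q.mean(0).round(4))
```

```text
[67. 68.] [54 59 27 19] 398 all [609.1 137.8] [25.3 16.1] 83.0 zmax 0.045
[127.  76.] [116  67  24  18] 363 all [604.7  73.9] [21.5 15.9] 87.8 zmax 0.045
[415. 119.] [382  68  69 105] 4717 all [ 570.2 -248. ] [116.3  50.7] 12.5 zmax 0.07
   leg [ 570.2 -247.7] [116.3  49.9] 12.3 [ 0.5711 -0.2447  0.0141]
[  9. 152.] [  0 112  22  78] 1422 all [513.8 241.3] [21.3 88.9] 82.3 zmax 0.038
   leg [513.8 241.3] [21.3 88.9] 82.3 [0.5153 0.2375 0.0118]
[231. 192.] [204 147  50  89] 3453 all [485.2 -36.9] [89.9 50.3] 4.3 zmax 0.082
   leg [485.2 -36.8] [89.9 50.2] 4.3 [ 0.4909 -0.0373  0.0131]
   top [446.9 -40.6] [11.9 48.4] 4.9 [ 0.4477 -0.0407  0.0784]
[120. 200.] [ 95 171  46  50] 923 all [459.2 110.5] [50.7 60.6] 59.1 zmax 0.022
   leg [465.7 110.3] [51.3 53.8] 89.3 [0.4642 0.1089 0.0114]
```

View pics/w1.png

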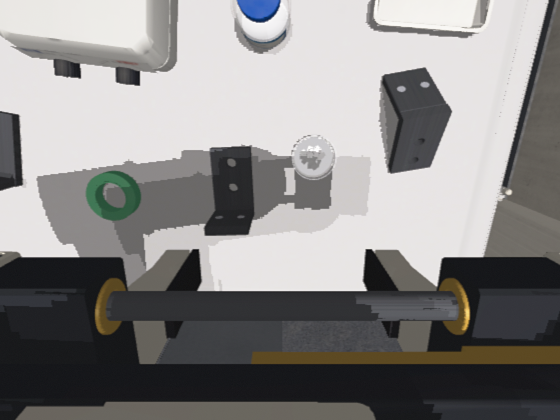

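The wrist view shows the base at about (231,192), the tape at (113,195), the dish at (313,156), the leaning bracket at (415,119) and the bottle at the top.

Run:
```python
from h import *
f=dict(np.load('w1.npz')); W,m=dark(f)
T=np.linalg.inv(f['view'])
def cast(u,v,z):
    d=np.stack([(u-f['cx'])/f['fx'],(v-f['cy'])/f['fy'],np.ones_like(u)],-1)@T[:3,:3].T
    return T[:3,3]+d*((z-T[2,3])/d[:,2])[:,None]
mm=m.copy(); mm[:,:195]=0; mm[:,262:]=0; mm[:140]=0;mm[245:]=0
L=[];Rr=[]
for v in range(152,206):
    u=np.where(mm[v])[0]; L.append((u.min()-.5,v)); Rr.append((u.max()+.5,v))
for e,z in((L,.012),(Rr,.004),(Rr,.0)):
    e=np.array(e,float); p=cast(e[:,0],e[:,1],z)*1000
    c=np.polyfit(p[:,0],p[:,1],1); r=p[:,1]-np.polyval(c,p[:,0]); k=abs(r)<1.5; c=np.polyfit(p[k,0],p[k,1],1)
    print('edge yaw',np.degrees(np.arctan(c[0])).round(2),'y at 485:',np.polyval(c,485.2).round(2),k.sum())
# leaning planes
l=np.zeros_like(m); l[60:180,375:455]=m[60:180,375:455]; P=W[l]*1000
h=np.radians(12.5); fw=(P[:,:2]-[570.2,-248])@[np.cos(h),np.sin(h)]
def plane(q):
    for _ in range(4):
        c=q.mean(0); n=np.linalg.svd(q-c)[2][2]; n*=np.sign(n[2]); d=(q-c)@n; q=q[abs(d)<max(1.,2*d.std())]
    return c,n
A=plane(P[(fw>-52)&(fw<4)&(P[:,2]>8)]); B=plane(P[(fw>18)&(fw<52)&(P[:,2]>8)])
for c,n in(A,B): print(c.round(1),n.round(3),'elev',np.degrees(np.arcsin(n[2])).round(1),'az',np.degrees(np.arctan2(n[1],n[0])).round(1))
y=np.cross(A[1],B[1]); y/=np.linalg.norm(y); print('y',y.round(3),'az-90',np.degrees(np.arctan2(y[1],y[0]))-90)
print('A.B',A[1]@B[1])
x=B[1]; xx=np.cross(y,A[1]); Pn=np.stack([P@xx,P@y,P@A[1]],1)
on=abs((P-A[0])@A[1])<2
q=Pn[on]; print('y range',np.percentile(q[:,1],[.5,50,99.5]).round(1),'x range',np.percentile(q[:,0],[.5,99.5]).round(1))
yc=(np.percentile(q[:,1],.5)+np.percentile(q[:,1],99.5))/2; xe=B[0]@xx; 
o=xx*(xe-45)+y*yc+A[1]*(A[0]@A[1]); print('origin',o.round(1),'x axis',xx.round(3))
```

```text
edge yaw 3.34 y at 485: -11.66 54
edge yaw 4.24 y at 485: -61.79 54
edge yaw 4.24 y at 485: -61.38 54
[ 549.2 -252.5   42.1] [-0.631 -0.139  0.763] elev 49.7 az -167.6
[ 603.2 -240.    39. ] [0.745 0.168 0.645] elev 40.2 az 12.7
y [-0.218  0.976 -0.002] az-90 12.573900208676562
A.B -0.0014398006811423144
y range [-390.7 -366.  -341.3] x range [346.7 434.9]
origin [ 545.7 -253.2   39.1] x axis [0.745 0.167 0.646]
```

```bash
cat >> h.py <<'E'
BO=np.array([.4852,-.0366,0]); BY=np.radians(3.8)
LO=np.array([.5457,-.2532,.0385]); LY=np.radians(12.57)
LR=R.from_euler('zy',[LY,-np.radians(40)]) if False else R.from_euler('ZY',[LY,-np.radians(40)])
TL=LR*R.from_euler('x',np.pi)   # tool for leaning
def lp(z,x=17): return LO+LR.apply(np.array([x,0,z])/1000)
E
python3 - <<'E'
from h import *
print(LR.as_matrix().round(3),lp(80),lp(-5))
delta(lp(80),TL)
E
```

```text
[[ 0.748 -0.218 -0.627]
 [ 0.167  0.976 -0.14 ]
 [ 0.643 -0.     0.766]] [ 0.50822017 -0.26155713  0.11071094] [ 0.56154751 -0.24966637  0.04559717]
d mm [  0.6 162.3 169.8] rot [ 0.059  0.696 -0.163]
```

Request:
jog_arm(targets=[{"dx": 0,"dy": 25,"dz": 8,"rx": 0.008,"ry": 0.1,"rz": -0.023,"gripper": 0},{"dx": 0,"dy": 55,"dz": 20,"rx": 0.017,"ry": 0.2,"rz": -0.047,"gripper": 0},{"dx": 0,"dy": 85,"dz": 40,"rx": 0.025,"ry": 0.3,"rz": -0.07,"gripper": 0},{"dx": 0,"dy": 110,"dz": 65,"rx": 0.034,"ry": 0.4,"rz": -0.094,"gripper": 0},{"dx": 0,"dy": 135,"dz": 90,"rx": 0.042,"ry": 0.5,"rz": -0.117,"gripper": 0},{"dx": 0,"dy": 155,"dz": 120,"rx": 0.051,"ry": 0.6,"rz": -0.14,"gripper": 0},{"dx": 0.6,"dy": 162.3,"dz": 150,"rx": 0.059,"ry": 0.696,"rz": -0.163,"gripper": 0},{"dx": 0.6,"dy": 162.3,"dz": 169.8,"rx": 0.059,"ry": 0.696,"rz": -0.163,"gripper": 0}])

```text
t: 2.97
eef_pos: [0.5035, -0.2453, 0.1478]
ee_rot: [-3.112, -0.612, 0.198]
force: [-0.6, 1.3, -0.3]
width: 0.0875
gripper_force: 0.0
```

Run:
```python
from h import *
s=arm.get_state();print(s['q'].round(2),s['eef_pos'],s['ee_rot']); delta(lp(-5),TL)
```

```text
[-0.41  0.13 -0.45 -0.68 -0.59  2.69] [ 0.50353074 -0.24529978  0.14783875] [-3.11231472 -0.6117309   0.19830323]
d mm [-12.9  19.1 115.4] rot [-0.016  0.086 -0.018]
```

Request:
jog_arm(targets=[{"dx": -4,"dy": 7,"dz": 5,"rx": -0.006,"ry": 0.03,"rz": -0.006,"gripper": 0},{"dx": -9,"dy": 14,"dz": 15,"rx": -0.011,"ry": 0.06,"rz": -0.012,"gripper": 0},{"dx": -12.9,"dy": 19.1,"dz": 30,"rx": -0.016,"ry": 0.086,"rz": -0.018,"gripper": 0},{"dx": -12.9,"dy": 19.1,"dz": 40,"rx": -0.016,"ry": 0.086,"rz": -0.018,"gripper": 0},{"dx": -12.9,"dy": 19.1,"dz": 50,"rx": -0.016,"ry": 0.086,"rz": -0.018,"gripper": 0},{"dx": -12.9,"dy": 19.1,"dz": 60,"rx": -0.016,"ry": 0.086,"rz": -0.018,"gripper": 0},{"dx": -12.9,"dy": 19.1,"dz": 60,"rx": -0.016,"ry": 0.086,"rz": -0.018,"gripper": 0},{"dx": -12.9,"dy": 19.1,"dz": 60,"rx": -0.016,"ry": 0.086,"rz": -0.018,"gripper": 0}])

```text
t: 3.63
eef_pos: [0.5323, -0.2554, 0.0945]
ee_rot: [-3.138, -0.685, 0.217]
force: [0.4, 0.0, 0.1]
width: 0.0882
gripper_force: 0.0
```

Run:
```python
from h import *
s=arm.get_state();print(s['q'].round(2),s['eef_pos'],s['ee_rot']); delta(lp(-5),TL)
```

```text
[-0.51  0.26 -0.41 -0.93 -0.55  3.03] [ 0.53232947 -0.2553583   0.09453456] [-3.13839967 -0.68470723  0.2166279 ]
d mm [-7.9  0.9 56.7] rot [-0.001  0.013 -0.002]
```

Request:
jog_arm(targets=[{"dx": 0,"dy": 0,"dz": -25,"rx": 0,"ry": 0,"rz": 0,"gripper": 0},{"dx": 0,"dy": 0,"dz": -50,"rx": 0,"ry": 0,"rz": 0.05,"gripper": 0},{"dx": 0,"dy": 0,"dz": -70,"rx": 0,"ry": 0,"rz": 0.17,"gripper": 0},{"dx": 0,"dy": 0,"dz": -70,"rx": 0,"ry": 0,"rz": 0.29,"gripper": 0},{"dx": 0,"dy": 0,"dz": -70,"rx": 0,"ry": 0,"rz": 0.41,"gripper": 0},{"dx": 0,"dy": 0,"dz": -70,"rx": 0,"ry": 0,"rz": 0.53,"gripper": 0},{"dx": 0,"dy": 0,"dz": -70,"rx": 0,"ry": 0,"rz": 0.65,"gripper": 0},{"dx": 0,"dy": 0,"dz": -70,"rx": 0,"ry": 0,"rz": 0.77,"gripper": 0}])

```text
t: 4.3
eef_pos: [0.4886, -0.2658, 0.1499]
ee_rot: [-2.62, -0.468, -0.687]
force: [0.6, -0.0, -0.2]
width: 0.0875
gripper_force: 0.0
```

Request:
jog_arm(targets=[{"dx": 0,"dy": 0,"dz": 0,"rx": 0,"ry": 0,"rz": 0.12,"gripper": 0},{"dx": 0,"dy": 0,"dz": 0,"rx": 0,"ry": 0,"rz": 0.24,"gripper": 0},{"dx": 0,"dy": 0,"dz": 0,"rx": 0,"ry": 0,"rz": 0.36,"gripper": 0},{"dx": 0,"dy": 0,"dz": 0,"rx": 0,"ry": 0,"rz": 0.48,"gripper": 0},{"dx": 0,"dy": 0,"dz": 0,"rx": 0,"ry": 0,"rz": 0.6,"gripper": 0},{"dx": 0,"dy": 0,"dz": 0,"rx": 0,"ry": 0,"rz": 0.72,"gripper": 0},{"dx": 0,"dy": 0,"dz": 0,"rx": 0,"ry": 0,"rz": 0.84,"gripper": 0},{"dx": 0,"dy": 0,"dz": 0,"rx": 0,"ry": 0,"rz": 0.96,"gripper": 0}])

```text
t: 4.97
eef_pos: [0.4886, -0.2658, 0.1497]
ee_rot: [-2.463, 0.106, -1.482]
force: [0.5, -1.4, 0.4]
width: 0.0879
gripper_force: 0.0
```

Request:
jog_arm(targets=[{"dx": 0,"dy": 0,"dz": 0,"rx": 0,"ry": 0,"rz": 0.12,"gripper": 0},{"dx": 0,"dy": 0,"dz": 0,"rx": 0,"ry": 0,"rz": 0.24,"gripper": 0},{"dx": 0,"dy": 0,"dz": 0,"rx": 0,"ry": 0,"rz": 0.36,"gripper": 0},{"dx": 0,"dy": 0,"dz": 0,"rx": 0,"ry": 0,"rz": 0.48,"gripper": 0},{"dx": 0,"dy": 0,"dz": 0,"rx": 0,"ry": 0,"rz": 0.6,"gripper": 0},{"dx": 0,"dy": 0,"dz": 0,"rx": 0,"ry": 0,"rz": 0.72,"gripper": 0},{"dx": 0,"dy": 0,"dz": 0,"rx": 0,"ry": 0,"rz": 0.84,"gripper": 0},{"dx": 0,"dy": 0,"dz": 0,"rx": 0,"ry": 0,"rz": 0.96,"gripper": 0}])

```text
t: 5.63
eef_pos: [0.4886, -0.2658, 0.1497]
ee_rot: [-2.804, 0.609, -2.372]
force: [0.2, -0.0, 0.5]
width: 0.0876
gripper_force: 0.0
```

```bash
sed -i 's/^TL=.*/TL=LR*R.from_euler("x",np.pi)*R.from_euler("z",np.pi)/' h.py
python3 - <<'E'
from h import *
s=arm.get_state();print(s['t'],s['q'].round(2),s['eef_pos'],s['ee_rot']); delta(lp(40),TL); delta(lp(-5),TL)
E
```

```text
5.6333 [-0.55  0.13 -0.44 -0.83 -0.64  0.23] [ 0.48859502 -0.26580888  0.14970746] [-2.80393185  0.6091411  -2.37241542]
d mm [ 7.9  3.6 82.9] rot [ 0.002 -0.012  0.443]
d mm [  7.4   3.4 127.9] rot [ 0.002 -0.012  0.443]
```

Request:
jog_arm(targets=[{"dx": 4,"dy": 2,"dz": 0,"rx": 0.001,"ry": -0.006,"rz": 0.11,"gripper": 0},{"dx": 7.5,"dy": 3.5,"dz": 5,"rx": 0.002,"ry": -0.012,"rz": 0.22,"gripper": 0},{"dx": 7.5,"dy": 3.5,"dz": 15,"rx": 0.002,"ry": -0.012,"rz": 0.33,"gripper": 0},{"dx": 7.5,"dy": 3.5,"dz": 30,"rx": 0.002,"ry": -0.012,"rz": 0.443,"gripper": 0},{"dx": 7.5,"dy": 3.5,"dz": 50,"rx": 0.002,"ry": -0.012,"rz": 0.443,"gripper": 0},{"dx": 7.5,"dy": 3.5,"dz": 70,"rx": 0.002,"ry": -0.012,"rz": 0.443,"gripper": 0},{"dx": 7.5,"dy": 3.5,"dz": 83,"rx": 0.002,"ry": -0.012,"rz": 0.443,"gripper": 0},{"dx": 7.5,"dy": 3.5,"dz": 83,"rx": 0.002,"ry": -0.012,"rz": 0.443,"gripper": 0}])

```text
t: 6.3
eef_pos: [0.534, -0.2552, 0.0776]
ee_rot: [-3.141, 0.696, -2.917]
force: [0.4, 0.0, 0.1]
width: 0.0877
gripper_force: 0.0
```

Run:
```python
from h import *
s=arm.get_state();print(s['t'],s['q'].round(2),s['eef_pos'],s['ee_rot']); delta(lp(-5),TL)
f=grab('wrist'); save(f,'pics/w2.png')
```

```text
6.3 [-0.54  0.3  -0.41 -1.   -0.55 -0.02] [ 0.53397575 -0.25523235  0.07756178] [-3.14118729  0.69583477 -2.9174232 ]
d mm [-1.1 -0.7 42.6] rot [ 0.003 -0.002  0.004]
```

View pics/w2.png

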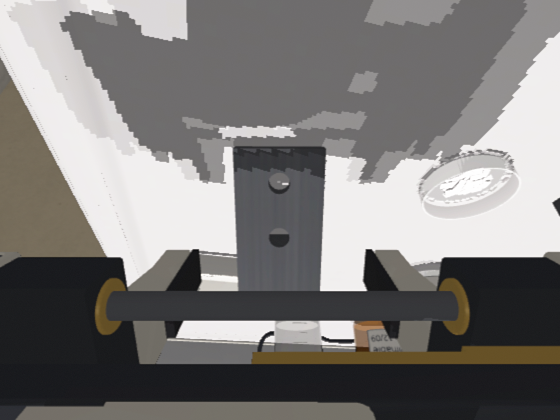

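The bracket's leg lies centred between the jaws (u about 235 to 325) and square to them. I go down and grip.

Request:
jog_arm(force=30, targets=[{"dx": -1,"dy": -0.7,"dz": 10,"rx": 0.003,"ry": -0.002,"rz": 0.004,"gripper": 0},{"dx": -1,"dy": -0.7,"dz": 25,"rx": 0.003,"ry": -0.002,"rz": 0.004,"gripper": 0},{"dx": -1,"dy": -0.7,"dz": 37,"rx": 0.003,"ry": -0.002,"rz": 0.004,"gripper": 0},{"dx": -1,"dy": -0.7,"dz": 42.6,"rx": 0.003,"ry": -0.002,"rz": 0.004,"gripper": 0},{"dx": -1,"dy": -0.7,"dz": 42.6,"rx": 0.003,"ry": -0.002,"rz": 0.004,"gripper": 0},{"dx": -1,"dy": -0.7,"dz": 42.6,"rx": 0.003,"ry": -0.002,"rz": 0.004,"gripper": 0},{"dx": -1,"dy": -0.7,"dz": 42.6,"rx": 0.003,"ry": -0.002,"rz": 0.004,"gripper": 0.3},{"dx": -1,"dy": -0.7,"dz": 42.6,"rx": 0.003,"ry": -0.002,"rz": 0.004,"gripper": 0.35}])

```text
t: 7.02
eef_pos: [0.5609, -0.2511, 0.0477]
ee_rot: [-3.139, 0.7, -2.923]
force: [-0.1, 0.9, -0.4]
width: 0.0793
gripper_force: 0.0
```

Request:
jog_arm(force=35, targets=[{"dx": 0,"dy": 0,"dz": 0,"rx": 0,"ry": 0,"rz": 0,"gripper": 0.5},{"dx": 0,"dy": 0,"dz": 0,"rx": 0,"ry": 0,"rz": 0,"gripper": 0.6},{"dx": 0,"dy": 0,"dz": 0,"rx": 0,"ry": 0,"rz": 0,"gripper": 0.7},{"dx": 0,"dy": 0,"dz": 0,"rx": 0,"ry": 0,"rz": 0,"gripper": 0.7},{"dx": 0,"dy": 0,"dz": 0,"rx": 0,"ry": 0,"rz": 0,"gripper": 0.7},{"dx": 0,"dy": 0,"dz": 0,"rx": 0,"ry": 0,"rz": 0,"gripper": 0.7},{"dx": 0,"dy": 0,"dz": 0,"rx": 0,"ry": 0,"rz": 0,"gripper": 0.7},{"dx": 0,"dy": 0,"dz": 0,"rx": 0,"ry": 0,"rz": 0,"gripper": 0.7}])

```text
t: 7.68
eef_pos: [0.561, -0.251, 0.0472]
ee_rot: [-3.139, 0.699, -2.923]
force: [-1.4, 0.3, 2.7]
width: 0.0497
gripper_force: 35.0
```

```bash
cat >> h.py <<'E'
PR=R.from_euler('z',BY)*R.from_euler('x',np.pi)*R.from_euler('z',np.pi)
def pl(z,x=17): return BO+[0,0,.09]+R.from_euler('z',BY).apply(np.array([x,0,z])/1000)
E
python3 - <<'E'
from h import *
s=arm.get_state();print(s['t'],s['q'].round(2),s['eef_pos'],s['width'],s['gripper_force'],s['force'],s['moment'])
print((LR.inv().apply(s['eef_pos']-LO)*1000).round(1)); 
print('up', R.from_euler('xyz',s['ee_rot']).inv().apply([0,0,.12]))
E
```

```text
7.6833 [-0.52  0.37 -0.38 -1.08 -0.52  0.06] [ 0.56104208 -0.25096169  0.04721468] 0.04974300844394107 34.99959334731102 [-1.44368749  0.3093158   2.70074985] [-0.32964403  1.80866349  0.06396145]
[17.4 -1.2 -3.3]
up [-0.07724738 -0.00019611 -0.0918303 ]
```

Request:
jog_arm(targets=[{"dx": -6.4,"dy": 0,"dz": -7.7,"rx": 0,"ry": 0,"rz": 0,"gripper": 0.7},{"dx": -16,"dy": 0,"dz": -19,"rx": 0,"ry": 0,"rz": 0,"gripper": 0.7},{"dx": -32,"dy": 0,"dz": -38,"rx": 0,"ry": 0,"rz": 0,"gripper": 0.7},{"dx": -51,"dy": 0,"dz": -61,"rx": 0,"ry": 0,"rz": 0,"gripper": 0.7},{"dx": -71,"dy": 0,"dz": -84,"rx": 0,"ry": 0,"rz": 0,"gripper": 0.7},{"dx": -90,"dy": 0,"dz": -107,"rx": 0,"ry": 0,"rz": 0,"gripper": 0.7},{"dx": -103,"dy": 0,"dz": -122,"rx": 0,"ry": 0,"rz": 0,"gripper": 0.7},{"dx": -103,"dy": 0,"dz": -122,"rx": 0,"ry": 0,"rz": 0,"gripper": 0.7}])

```text
t: 8.35
eef_pos: [0.5624, -0.2509, 0.2116]
ee_rot: [-3.134, 0.704, -2.918]
force: [0.9, 0.1, -3.6]
width: 0.0497
gripper_force: 35.0
```

Run:
```python
from h import *
s=arm.get_state();print(s['t'],s['q'].round(2),s['eef_pos'],s['width'],s['gripper_force'],s['force'],s['moment'])
print(pl(-3.3,17.4)); delta(pl(90,17.4),PR)
```

```text
8.35 [-0.39  0.11 -0.35 -0.69 -0.62 -0.49] [ 0.56239836 -0.25090969  0.21156341] 0.0496835638951812 34.99998718500137 [ 0.87966948  0.0987284  -3.6235827 ] [-0.63959249  2.70380411 -0.03318595]
[ 0.50256175 -0.03544683  0.0867    ]
d mm [ 28.5 223.5  15.5] rot [0.048 0.703 0.148]
```

Request:
jog_arm(targets=[{"dx": 4,"dy": 27,"dz": 2,"rx": 0.006,"ry": 0.087,"rz": 0.018,"gripper": 0.7},{"dx": 7,"dy": 55,"dz": 4,"rx": 0.012,"ry": 0.175,"rz": 0.037,"gripper": 0.7},{"dx": 11,"dy": 83,"dz": 6,"rx": 0.018,"ry": 0.263,"rz": 0.055,"gripper": 0.7},{"dx": 15,"dy": 112,"dz": 8,"rx": 0.024,"ry": 0.351,"rz": 0.074,"gripper": 0.7},{"dx": 18,"dy": 140,"dz": 10,"rx": 0.03,"ry": 0.439,"rz": 0.092,"gripper": 0.7},{"dx": 22,"dy": 168,"dz": 12,"rx": 0.036,"ry": 0.527,"rz": 0.111,"gripper": 0.7},{"dx": 25,"dy": 196,"dz": 14,"rx": 0.042,"ry": 0.615,"rz": 0.13,"gripper": 0.7},{"dx": 28.5,"dy": 223.5,"dz": 15.5,"rx": 0.048,"ry": 0.703,"rz": 0.148,"gripper": 0.7}])

```text
t: 9.02
eef_pos: [0.4988, -0.0336, 0.1757]
ee_rot: [3.14, -0.0, -3.075]
force: [1.0, -0.3, -4.3]
width: 0.0494
gripper_force: 35.0
```

Request:
jog_arm(targets=[{"dx": 0,"dy": 0,"dz": 0,"rx": 0,"ry": 0,"rz": 0,"gripper": 0.7},{"dx": 0,"dy": 0,"dz": 0,"rx": 0,"ry": 0,"rz": 0,"gripper": 0.7},{"dx": 0,"dy": 0,"dz": 0,"rx": 0,"ry": 0,"rz": 0,"gripper": 0.7},{"dx": 0,"dy": 0,"dz": 0,"rx": 0,"ry": 0,"rz": 0,"gripper": 0.7},{"dx": 0,"dy": 0,"dz": 0,"rx": 0,"ry": 0,"rz": 0,"gripper": 0.7},{"dx": 0,"dy": 0,"dz": 0,"rx": 0,"ry": 0,"rz": 0,"gripper": 0.7},{"dx": 0,"dy": 0,"dz": 0,"rx": 0,"ry": 0,"rz": 0,"gripper": 0.7},{"dx": 0,"dy": 0,"dz": 0,"rx": 0,"ry": 0,"rz": 0,"gripper": 0.7}])

```text
t: 9.68
eef_pos: [0.5014, -0.0356, 0.1765]
ee_rot: [3.137, 0.007, -3.075]
force: [-0.7, 0.2, -3.3]
width: 0.0496
gripper_force: 35.0
```

Run:
```python
from h import *
s=arm.get_state();print(s['t'],s['q'].round(2),s['eef_pos'],s['ee_rot'],s['width'],s['force'],s['moment'])
delta(pl(30,17.4),PR)
f=grab('wrist');g=grab('scene')
W=cloud(f);m=(f['frame'].max(-1)<95)&(abs(W[...,0]-.485)<.09)&(abs(W[...,1]+.036)<.06)&(W[...,2]>.12)&(W[...,2]<.23)
p=W[m]; p=p[abs(p[:,2]-np.median(p[:,2]))<.02]; print(len(p),p.mean(0)); 
A=np.c_[p[:,0]-.5,p[:,1]+.036,np.ones(len(p))]; print(np.linalg.lstsq(A,p[:,2],rcond=None)[0],p.min(0),p.max(0),rect(p))
cv2.imwrite('pics/p1.png',np.vstack([cv2.resize(f['frame'],(400,300)),cv2.resize(g['frame'][150:360,200:480],(400,300))])[:,:,::-1])
```

```text
9.6833 [ 0.32  0.13 -0.47 -0.   -0.96 -1.82] [ 0.50138953 -0.03560493  0.17646214] [ 3.13677443  0.00692689 -3.07543228] 0.049614186552174366 [-0.67348295  0.24732313 -3.25138082] [-0.00211144 -0.14827953 -0.04406904]
d mm [-0.8 -0.2 56.5] rot [ 0.005  0.007 -0.   ]
15346 [ 0.47854554 -0.03576295  0.17933623]
[0.02534756 0.01051605 0.17987755] [ 0.43713404 -0.07660615  0.16102804] [0.53071962 0.0021601  0.19939726] (array([483.7, -37.7]), array([90.8, 79. ]), 4.7)
```

View pics/p1.png

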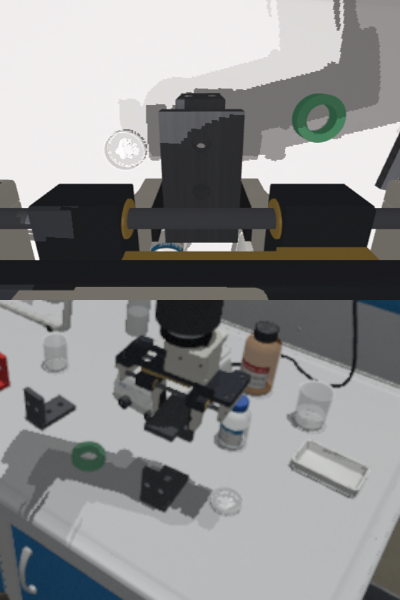

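The wrist picture shows the bracket held level, (160–243, 110–230), in line with the base toe just beyond it at (200,100). Now I measure it in the hand.

Run:
```python
from h import *
f=grab('wrist'); W=cloud(f); s=arm.get_state()
b=np.zeros(f['z_map'].shape,bool); b[140:285,215:350]=1
m=b&(f['frame'].max(-1)<95)&(abs(W[...,2]-.18)<.012)&(W[...,0]<.49)
p=W[m]*1000
for _ in range(4):
    A=np.c_[p[:,0]-485,p[:,1]+36,np.ones(len(p))]; c=np.linalg.lstsq(A,p[:,2],rcond=None)[0]; r=p[:,2]-A@c; p=p[abs(r)<max(.8,2.5*r.std())]
print('plane',c,len(p),'height at TCP',c@[s['eef_pos'][0]*1000-485,s['eef_pos'][1]*1000+36,1])
d=p[:,:2]-[485.2,-36.6]; ax=np.array([np.cos(BY),np.sin(BY)]); ay=np.array([-ax[1],ax[0]])
u=d@ax;v=d@ay; print('near end x',np.percentile(u,[.3,1,2]),'top range',u.max())
for lo in(-44,-34,-24,-14): 
    k=(u>lo)&(u<lo+10); print(lo,np.percentile(v[k],[.5,99.5]).round(1))
# base toe in same image
q=W[(f['frame'].max(-1)<95)&(abs(W[...,2]-.078)<.006)&(abs(W[...,0]-.447)<.03)&(abs(W[...,1]+.04)<.04)]*1000
d=q[:,:2]-[485.2,-36.6]; u=d@ax;v=d@ay; print('base toe',len(q),np.percentile(u,[1,99]),np.percentile(v,[1,99]),np.median(q[:,2]))
```

```text
plane [8.10390723e-03 7.93676449e-03 1.79364637e+02] 9617 height at TCP 179.50438720516675
near end x [-46.37196129 -46.23834521 -44.69682229] top range 6.6484547907527745
-44 [-14.6  24.6]
-34 [-24.7  24.7]
-24 [-24.7  24.5]
-14 [-24.4  24.4]
base toe 1053 [-45.16847861 -34.72261399] [-24.96751392  23.42353801] 78.8647747476397
```

Request:
jog_arm(targets=[{"dx": -1,"dy": -0.2,"dz": 10,"rx": 0.003,"ry": 0.005,"rz": 0,"gripper": 0.7},{"dx": -1,"dy": -0.2,"dz": 25,"rx": 0.005,"ry": 0.007,"rz": 0,"gripper": 0.7},{"dx": -1,"dy": -0.2,"dz": 42,"rx": 0.005,"ry": 0.007,"rz": 0,"gripper": 0.7},{"dx": -1,"dy": -0.2,"dz": 58,"rx": 0.005,"ry": 0.007,"rz": 0,"gripper": 0.7},{"dx": -1,"dy": -0.2,"dz": 70,"rx": 0.005,"ry": 0.007,"rz": 0,"gripper": 0.7},{"dx": -1,"dy": -0.2,"dz": 78,"rx": 0.005,"ry": 0.007,"rz": 0,"gripper": 0.7},{"dx": -1,"dy": -0.2,"dz": 83,"rx": 0.005,"ry": 0.007,"rz": 0,"gripper": 0.7},{"dx": -1,"dy": -0.2,"dz": 85,"rx": 0.005,"ry": 0.007,"rz": 0,"gripper": 0.7}])

```text
t: 10.5
eef_pos: [0.5028, -0.0347, 0.0903]
ee_rot: [-3.141, -0.002, -3.074]
force: [0.3, 0.2, -3.4]
width: 0.0497
gripper_force: 35.0
```

Request:
jog_arm(targets=[{"dx": 0,"dy": 0,"dz": 0,"rx": 0,"ry": 0,"rz": 0,"gripper": 0.7},{"dx": 0,"dy": 0,"dz": 0,"rx": 0,"ry": 0,"rz": 0,"gripper": 0.7},{"dx": 0,"dy": 0,"dz": 0.5,"rx": 0,"ry": 0,"rz": 0,"gripper": 0.7},{"dx": 0,"dy": 0,"dz": 1,"rx": 0,"ry": 0,"rz": 0,"gripper": 0.7},{"dx": 0,"dy": 0,"dz": 1.5,"rx": 0,"ry": 0,"rz": 0,"gripper": 0.7},{"dx": 0,"dy": 0,"dz": 2,"rx": 0,"ry": 0,"rz": 0,"gripper": 0.7},{"dx": 0,"dy": 0,"dz": 2,"rx": 0,"ry": 0,"rz": 0,"gripper": 0.7},{"dx": 0,"dy": 0,"dz": 2,"rx": 0,"ry": 0,"rz": 0,"gripper": 0.7}])

```text
t: 11.17
eef_pos: [0.5031, -0.0347, 0.0893]
ee_rot: [-3.141, -0.001, -3.074]
force: [0.4, 0.0, -3.6]
width: 0.0498
gripper_force: 35.0
```

Run:
```python
from h import *
s=arm.get_state();print(s['t'],s['eef_pos'],s['ee_rot'],s['force'],s['moment']); delta(pl(-3.3,17.4),PR)
```

```text
11.1667 [ 0.50307994 -0.03465228  0.08929947] [-3.14120114e+00 -6.00963031e-04 -3.07423301e+00] [ 0.38342375  0.03204129 -3.6204274 ] [ 0.01778842 -0.15079114  0.02126952]
d mm [ 0.6 -0.8  2.6] rot [-0.    -0.001  0.001]
```

Request:
jog_arm(targets=[{"dx": 0.1,"dy": -0.4,"dz": 0.3,"rx": 0,"ry": 0,"rz": 0,"gripper": 0.7},{"dx": 0.2,"dy": -0.8,"dz": 0.7,"rx": 0,"ry": 0,"rz": 0,"gripper": 0.7},{"dx": 0.2,"dy": -0.8,"dz": 1.1,"rx": 0,"ry": 0,"rz": 0,"gripper": 0.7},{"dx": 0.2,"dy": -0.8,"dz": 1.5,"rx": 0,"ry": 0,"rz": 0,"gripper": 0.7},{"dx": 0.2,"dy": -0.8,"dz": 1.8,"rx": 0,"ry": 0,"rz": 0,"gripper": 0.7},{"dx": 0.2,"dy": -0.8,"dz": 1.8,"rx": 0,"ry": 0,"rz": 0,"gripper": 0.7},{"dx": 0.2,"dy": -0.8,"dz": 1.8,"rx": 0,"ry": 0,"rz": 0,"gripper": 0.7},{"dx": 0.2,"dy": -0.8,"dz": 1.8,"rx": 0,"ry": 0,"rz": 0,"gripper": 0.7}])

```text
t: 11.83
eef_pos: [0.503, -0.0355, 0.0879]
ee_rot: [-3.141, -0.0, -3.074]
force: [-3.2, 0.9, 5.2]
width: 0.0497
gripper_force: 35.0
```

Request:
jog_arm(targets=[{"dx": 0,"dy": 0,"dz": 0.2,"rx": 0,"ry": 0,"rz": 0,"gripper": 0.7},{"dx": 0,"dy": 0,"dz": 0.4,"rx": 0,"ry": 0,"rz": 0,"gripper": 0.7},{"dx": 0,"dy": 0,"dz": 0.6,"rx": 0,"ry": 0,"rz": 0,"gripper": 0.7},{"dx": 0,"dy": 0,"dz": 0.6,"rx": 0,"ry": 0,"rz": 0,"gripper": 0.7},{"dx": 0,"dy": 0,"dz": 0.6,"rx": 0,"ry": 0,"rz": 0,"gripper": 0.7},{"dx": 0,"dy": 0,"dz": 0.6,"rx": 0,"ry": 0,"rz": 0,"gripper": 0.7},{"dx": 0,"dy": 0,"dz": 0.6,"rx": 0,"ry": 0,"rz": 0,"gripper": 0.7},{"dx": 0,"dy": 0,"dz": 0.6,"rx": 0,"ry": 0,"rz": 0,"gripper": 0.7}])

```text
t: 12.5
eef_pos: [0.503, -0.0355, 0.0879]
ee_rot: [-3.141, -0.0, -3.074]
force: [-4.5, 1.3, 11.9]
width: 0.0495
gripper_force: 35.0
```

Request:
jog_arm(targets=[{"dx": 0,"dy": 0,"dz": -0.4,"rx": 0,"ry": 0,"rz": 0,"gripper": 0.7},{"dx": 0,"dy": 0,"dz": -0.6,"rx": 0,"ry": 0,"rz": 0,"gripper": 0.7},{"dx": 0,"dy": 0,"dz": -0.6,"rx": 0,"ry": 0,"rz": 0,"gripper": 0.7},{"dx": 0,"dy": 0,"dz": -0.6,"rx": 0,"ry": 0,"rz": 0,"gripper": 0.2},{"dx": 0,"dy": 0,"dz": -0.6,"rx": 0,"ry": 0,"rz": 0,"gripper": 0.2},{"dx": 0,"dy": 0,"dz": -0.6,"rx": 0,"ry": 0,"rz": 0,"gripper": 0.2},{"dx": 0,"dy": 0,"dz": -0.6,"rx": 0,"ry": 0,"rz": 0,"gripper": 0.2},{"dx": 0,"dy": 0,"dz": -0.6,"rx": 0,"ry": 0,"rz": 0,"gripper": 0.2}])

```text
t: 13.17
eef_pos: [0.503, -0.0355, 0.0873]
ee_rot: [-3.141, -0.001, -3.074]
force: [-0.5, -0.1, -0.0]
width: 0.0692
gripper_force: 0.0
```

Request:
jog_arm(targets=[{"dx": 0,"dy": 0,"dz": -4,"rx": 0,"ry": 0,"rz": 0,"gripper": 0.2},{"dx": 0,"dy": 0,"dz": -12,"rx": 0,"ry": 0,"rz": 0,"gripper": 0.2},{"dx": 0,"dy": 0,"dz": -30,"rx": 0,"ry": 0,"rz": 0,"gripper": 0.2},{"dx": 0,"dy": 0,"dz": -60,"rx": 0,"ry": 0,"rz": 0,"gripper": 0.2},{"dx": 0,"dy": 0,"dz": -95,"rx": 0,"ry": 0,"rz": 0,"gripper": 0},{"dx": 0,"dy": 0,"dz": -130,"rx": 0,"ry": 0,"rz": 0,"gripper": 0},{"dx": 0,"dy": 0,"dz": -165,"rx": 0,"ry": 0,"rz": 0,"gripper": 0},{"dx": 0,"dy": 0,"dz": -175,"rx": 0,"ry": 0,"rz": 0,"gripper": 0}])

```text
t: 13.83
eef_pos: [0.5052, -0.0354, 0.2691]
ee_rot: [-3.141, 0.008, -3.074]
force: [0.9, 0.1, 0.1]
width: 0.0864
gripper_force: 0.0
```

```bash
cat > chk.py <<'E'
from h import *
f=grab('wrist'); W=cloud(f); s=arm.get_state(); print(s['t'],s['q'].round(2),s['eef_pos'],s['width'])
ax=np.array([np.cos(BY),np.sin(BY)]); ay=np.array([-ax[1],ax[0]])
D=(W[...,:2]*1000-[485.2,-36.6]); U=D@ax;V=D@ay
m=(f['frame'].max(-1)<95)&(abs(U)<60)&(abs(V)<45)
for nm,z in(('face90',90),('toe78',78),('leg12',12),('flattoe',168)):
    k=m&(abs(W[...,2]*1000-z)<5)
    if k.sum()<50: continue
    p=W[k]*1000; A=np.c_[p[:,0]-485,p[:,1]+36,np.ones(len(p))]; c=np.linalg.lstsq(A,p[:,2],rcond=None)[0]
    print(nm,k.sum(),'plane',c.round(3),'u',np.percentile(U[k],[.5,99.5]).round(1),'v',np.percentile(V[k],[.5,99.5]).round(1),*rect(p))
save(f,'pics/chk%d.png'%int(s['t']))
E
python3 chk.py
```

```text
13.8833 [ 0.32  0.06 -0.33  0.   -1.18 -1.82] [ 0.50523458 -0.0352952   0.26886305] 0.08739081845159849
face90 4354 plane [-1.0000e-03  2.0000e-03  9.0991e+01] u [-44.6  43.6] v [-25.1  24.3] [484899.3 -37000.8] [89684.5 50071. ] 3.9
leg12 148 plane [-2.0000e-03 -3.6000e-02  1.2785e+01] u [-29.6  23.3] v [-7.4 10.6] [472852.7 -34575.1] [23216.7 73236.7] 79.5
```

```bash
python3 -c "
from h import *
delta([.49,.24,.28],down(np.radians(-97.2)))"
```

```text
d mm [ -3.6 275.7 -11. ] rot [-0.006  0.007 -1.377]
```

Request:
jog_arm(targets=[{"dx": 0,"dy": 25,"dz": -2,"rx": 0,"ry": 0,"rz": -0.1,"gripper": 0},{"dx": 0,"dy": 60,"dz": -4,"rx": 0,"ry": 0,"rz": -0.22,"gripper": 0},{"dx": 0,"dy": 97,"dz": -6,"rx": 0,"ry": 0,"rz": -0.34,"gripper": 0},{"dx": 0,"dy": 135,"dz": -8,"rx": 0,"ry": 0,"rz": -0.46,"gripper": 0},{"dx": 0,"dy": 172,"dz": -10,"rx": 0,"ry": 0,"rz": -0.58,"gripper": 0},{"dx": -2,"dy": 210,"dz": -11,"rx": 0,"ry": 0,"rz": -0.7,"gripper": 0},{"dx": -3,"dy": 245,"dz": -11,"rx": 0,"ry": 0,"rz": -0.82,"gripper": 0},{"dx": -3.6,"dy": 275.7,"dz": -11,"rx": 0,"ry": 0,"rz": -0.94,"gripper": 0}])

```text
t: 14.55
eef_pos: [0.4876, 0.2421, 0.2738]
ee_rot: [3.141, -0.0, -2.128]
force: [1.4, 0.1, 0.6]
width: 0.0878
gripper_force: 0.0
```

Request:
jog_arm(targets=[{"dx": 0,"dy": 0,"dz": 0,"rx": 0,"ry": 0,"rz": -0.12,"gripper": 0},{"dx": 0,"dy": 0,"dz": 0,"rx": 0,"ry": 0,"rz": -0.24,"gripper": 0},{"dx": 0,"dy": 0,"dz": 0,"rx": 0,"ry": 0,"rz": -0.36,"gripper": 0},{"dx": 0,"dy": 0,"dz": 0,"rx": 0,"ry": 0,"rz": -0.437,"gripper": 0},{"dx": 0,"dy": 0,"dz": 0,"rx": 0,"ry": 0,"rz": -0.437,"gripper": 0},{"dx": 0,"dy": 0,"dz": 0,"rx": 0,"ry": 0,"rz": -0.437,"gripper": 0},{"dx": 0,"dy": 0,"dz": 0,"rx": 0,"ry": 0,"rz": -0.437,"gripper": 0},{"dx": 0,"dy": 0,"dz": 0,"rx": 0,"ry": 0,"rz": -0.437,"gripper": 0}])

```text
t: 15.22
eef_pos: [0.4881, 0.2398, 0.2734]
ee_rot: [3.141, -0.0, -1.699]
force: [0.2, 0.2, 0.1]
width: 0.0874
gripper_force: 0.0
```

Run:
```python
from h import *
f=grab('wrist'); save(f,'pics/w3.png'); W,m=dark(f); s=arm.get_state(); print(s['t'],s['q'].round(2),s['eef_pos'],s['ee_rot'])
m&=(abs(W[...,0]-.514)<.09)&(abs(W[...,1]-.257)<.06)
p=W[m]; print('all',*rect(p))
for nm,q in(('leg',p[(p[:,2]<.018)]),('top',p[p[:,2]>.074])): print(nm,len(q),*rect(q),q.mean(0).round(4))
```

```text
15.2667 [ 0.82  0.13 -0.24 -0.   -1.21 -0.95] [0.48807707 0.23981585 0.27339176] [ 3.14097416e+00 -4.78733000e-04 -1.69895407e+00]
all [515.7 257. ] [50.5 89.7] 82.3
leg 2339 [516.2 256.4] [50.6 88.8] 81.5 [0.521  0.2546 0.0129]
top 510 [477.  261.5] [49.  11.8] 83.0 [0.4772 0.2605 0.0788]
```

View pics/w3.png

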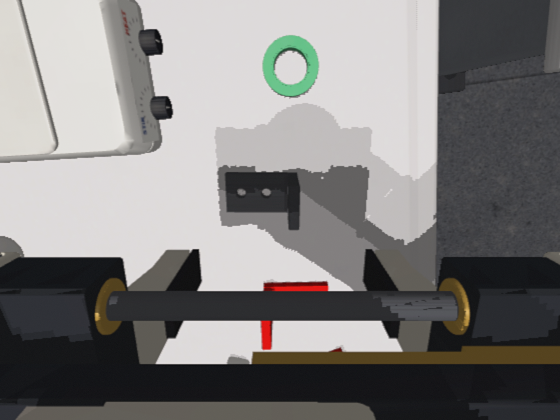

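The wrist picture shows the flat bracket at (262,193) with its toe at (293,200). It is square to the jaws, and the tape and the scale are clear.

```bash
python3 -c "
from h import *
delta([.4769,.2618,.061],down(np.radians(-97.4)))"
```

```text
d mm [-20.5  13.8 212.4] rot [ 0.001 -0.     0.001]
```

Request:
jog_arm(targets=[{"dx": -7,"dy": 5,"dz": 20,"rx": 0,"ry": 0,"rz": 0,"gripper": 0},{"dx": -14,"dy": 10,"dz": 50,"rx": 0,"ry": 0,"rz": 0,"gripper": 0},{"dx": -20.5,"dy": 13.8,"dz": 85,"rx": 0,"ry": 0,"rz": 0,"gripper": 0},{"dx": -20.5,"dy": 13.8,"dz": 120,"rx": 0,"ry": 0,"rz": 0,"gripper": 0},{"dx": -20.5,"dy": 13.8,"dz": 150,"rx": 0,"ry": 0,"rz": 0,"gripper": 0},{"dx": -20.5,"dy": 13.8,"dz": 180,"rx": 0,"ry": 0,"rz": 0,"gripper": 0},{"dx": -20.5,"dy": 13.8,"dz": 200,"rx": 0,"ry": 0,"rz": 0,"gripper": 0},{"dx": -20.5,"dy": 13.8,"dz": 212,"rx": 0,"ry": 0,"rz": 0,"gripper": 0}])

```text
t: 15.93
eef_pos: [0.4758, 0.2608, 0.0586]
ee_rot: [3.139, -0.003, -1.699]
force: [0.5, 0.3, -0.7]
width: 0.0875
gripper_force: 0.0
```

Request:
jog_arm(force=30, targets=[{"dx": 0,"dy": 0,"dz": 0,"rx": 0,"ry": 0,"rz": 0,"gripper": 0},{"dx": 0,"dy": 0,"dz": 0,"rx": 0,"ry": 0,"rz": 0,"gripper": 0.3},{"dx": 0,"dy": 0,"dz": 0,"rx": 0,"ry": 0,"rz": 0,"gripper": 0.5},{"dx": 0,"dy": 0,"dz": 0,"rx": 0,"ry": 0,"rz": 0,"gripper": 0.6},{"dx": 0,"dy": 0,"dz": 0,"rx": 0,"ry": 0,"rz": 0,"gripper": 0.7},{"dx": 0,"dy": 0,"dz": 0,"rx": 0,"ry": 0,"rz": 0,"gripper": 0.75},{"dx": 0,"dy": 0,"dz": 0,"rx": 0,"ry": 0,"rz": 0,"gripper": 0.75},{"dx": 0,"dy": 0,"dz": 0,"rx": 0,"ry": 0,"rz": 0,"gripper": 0.75}])

```text
t: 16.6
eef_pos: [0.4769, 0.262, 0.0617]
ee_rot: [3.141, 0.0, -1.697]
force: [0.0, 0.6, 0.4]
width: 0.0466
gripper_force: 0.0
```

```bash
python3 -c "
from h import *
delta([.4769,.2618,.061],down(np.radians(-97.4)));s=arm.get_state();print(s['eef_pos'],s['ee_rot'],s['width'],s['force'])"
```

```text
d mm [0.2 0.  0.7] rot [0.    0.    0.003]
[0.47694791 0.26200208 0.0617128 ] [ 3.14137191e+00  5.35802542e-05 -1.69732016e+00] 0.046625345740767744 [0.04937015 0.62369524 0.43589051]
```

Request:
jog_arm(force=40, targets=[{"dx": 0,"dy": 0,"dz": 0,"rx": 0,"ry": 0,"rz": 0,"gripper": 0.78},{"dx": 0,"dy": 0,"dz": 0,"rx": 0,"ry": 0,"rz": 0,"gripper": 0.8},{"dx": 0,"dy": 0,"dz": 0,"rx": 0,"ry": 0,"rz": 0,"gripper": 0.82},{"dx": 0,"dy": 0,"dz": 0,"rx": 0,"ry": 0,"rz": 0,"gripper": 0.85},{"dx": 0,"dy": 0,"dz": 0,"rx": 0,"ry": 0,"rz": 0,"gripper": 1},{"dx": 0,"dy": 0,"dz": 0,"rx": 0,"ry": 0,"rz": 0,"gripper": 1},{"dx": 0,"dy": 0,"dz": 0,"rx": 0,"ry": 0,"rz": 0,"gripper": 1},{"dx": 0,"dy": 0,"dz": 0,"rx": 0,"ry": 0,"rz": 0,"gripper": 1}])

```text
t: 17.27
eef_pos: [0.477, 0.262, 0.0613]
ee_rot: [3.141, -0.0, -1.697]
force: [1.0, 0.4, -1.0]
width: 0.012
gripper_force: 40.0
```

Request:
jog_arm(targets=[{"dx": 0,"dy": 0,"dz": 0,"rx": 0,"ry": 0,"rz": 0,"gripper": 1},{"dx": 0,"dy": 0,"dz": 0,"rx": 0,"ry": 0,"rz": 0,"gripper": 1},{"dx": 0,"dy": 0,"dz": 0,"rx": 0,"ry": 0,"rz": 0,"gripper": 1},{"dx": 0,"dy": 0,"dz": 0,"rx": 0,"ry": 0,"rz": 0,"gripper": 1},{"dx": 0,"dy": 0,"dz": 0,"rx": 0,"ry": 0,"rz": 0,"gripper": 1},{"dx": 0,"dy": 0,"dz": 0,"rx": 0,"ry": 0,"rz": 0,"gripper": 1},{"dx": 0,"dy": 0,"dz": 0,"rx": 0,"ry": 0,"rz": 0,"gripper": 1},{"dx": 0,"dy": 0,"dz": 0,"rx": 0,"ry": 0,"rz": 0,"gripper": 1}])

```text
t: 17.93
eef_pos: [0.4769, 0.2619, 0.0613]
ee_rot: [3.141, -0.0, -1.697]
force: [1.0, 0.5, -1.6]
width: 0.012
gripper_force: 40.0
```

Request:
jog_arm(targets=[{"dx": 0,"dy": 0,"dz": -5,"rx": 0,"ry": 0,"rz": 0,"gripper": 1},{"dx": 0,"dy": 0,"dz": -15,"rx": 0,"ry": 0,"rz": 0,"gripper": 1},{"dx": 0,"dy": 0,"dz": -40,"rx": 0,"ry": 0,"rz": 0,"gripper": 1},{"dx": 0,"dy": 0,"dz": -70,"rx": 0,"ry": 0,"rz": 0,"gripper": 1},{"dx": 0,"dy": 0,"dz": -100,"rx": 0,"ry": 0,"rz": 0,"gripper": 1},{"dx": 0,"dy": 0,"dz": -130,"rx": 0,"ry": 0,"rz": 0,"gripper": 1},{"dx": 0,"dy": 0,"dz": -155,"rx": 0,"ry": 0,"rz": 0,"gripper": 1},{"dx": 0,"dy": 0,"dz": -160,"rx": 0,"ry": 0,"rz": 0,"gripper": 1}])

```text
t: 18.6
eef_pos: [0.4783, 0.2629, 0.2269]
ee_rot: [-3.137, 0.005, -1.697]
force: [1.9, 0.0, -1.7]
width: 0.0117
gripper_force: 40.0
```

```bash
cat >> h.py <<'E'
PY=np.radians(3.85)
def fl(z): return np.array([.485,-.0369,z])+R.from_euler('z',PY).apply([-.039,0,0])
FR=down(PY-np.pi/2)
E
python3 -c "
from h import *
s=arm.get_state();print(s['eef_pos'],s['width'],s['force'],s['q'].round(2)); delta(fl(.215),FR)"
```

```text
[0.47826583 0.26292866 0.22694693] 0.011698736642500488 [ 1.90630764  0.01380655 -1.66955072] [ 0.86  0.16 -0.31  0.   -1.09 -0.99]
d mm [304.1  -6.   10.6] rot [-0.005  0.004 -0.193]
```

Request:
jog_arm(targets=[{"dx": 20,"dy": 0,"dz": 1,"rx": 0,"ry": 0,"rz": -0.01,"gripper": 1},{"dx": 55,"dy": -1,"dz": 2,"rx": 0,"ry": 0,"rz": -0.035,"gripper": 1},{"dx": 93,"dy": -2,"dz": 3,"rx": 0,"ry": 0,"rz": -0.06,"gripper": 1},{"dx": 132,"dy": -3,"dz": 5,"rx": 0,"ry": 0,"rz": -0.085,"gripper": 1},{"dx": 171,"dy": -4,"dz": 7,"rx": 0,"ry": 0,"rz": -0.11,"gripper": 1},{"dx": 210,"dy": -5,"dz": 8,"rx": 0,"ry": 0,"rz": -0.135,"gripper": 1},{"dx": 248,"dy": -6,"dz": 9,"rx": 0,"ry": 0,"rz": -0.16,"gripper": 1},{"dx": 280,"dy": -6,"dz": 10,"rx": 0,"ry": 0,"rz": -0.18,"gripper": 1}])

```text
t: 19.27
eef_pos: [0.4458, -0.0188, 0.2112]
ee_rot: [3.14, -0.0, -1.516]
force: [0.4, 0.4, -4.1]
width: 0.0118
gripper_force: 40.0
```

Request:
jog_arm(targets=[{"dx": 18,"dy": 3,"dz": 0,"rx": 0,"ry": 0,"rz": -0.013,"gripper": 1},{"dx": 24,"dy": 4,"dz": 0,"rx": 0,"ry": 0,"rz": -0.013,"gripper": 1},{"dx": 24,"dy": 4,"dz": 0,"rx": 0,"ry": 0,"rz": -0.013,"gripper": 1},{"dx": 24,"dy": 4,"dz": 0,"rx": 0,"ry": 0,"rz": -0.013,"gripper": 1},{"dx": 24,"dy": 4,"dz": 0,"rx": 0,"ry": 0,"rz": -0.013,"gripper": 1},{"dx": 24,"dy": 4,"dz": 0,"rx": 0,"ry": 0,"rz": -0.013,"gripper": 1},{"dx": 24,"dy": 4,"dz": 0,"rx": 0,"ry": 0,"rz": -0.013,"gripper": 1},{"dx": 24,"dy": 4,"dz": 0,"rx": 0,"ry": 0,"rz": -0.013,"gripper": 1}])

```text
t: 19.93
eef_pos: [0.445, -0.0401, 0.2114]
ee_rot: [3.141, -0.0, -1.503]
force: [0.1, -0.2, -3.1]
width: 0.0118
gripper_force: 40.0
```

```bash
cat > hold.py <<'E'
from h import *
f=grab('wrist'); save(f,'pics/w4.png'); W=cloud(f); s=arm.get_state(); print(s['t'],s['q'].round(2),s['eef_pos'],s['ee_rot'],s['width'],s['force'])
delta(fl(.215),FR)
zl=s['eef_pos'][2]*1000-61.3+12
ax=np.array([np.cos(PY),np.sin(PY)]); ay=np.array([-ax[1],ax[0]])
D=W[...,:2]*1000-[485,-36.9]; U=D@ax;V=D@ay
m=(f['frame'].max(-1)<95)&(U>-65)&(U<70)&(abs(V)<45)
for nm,z in(('heldleg',zl),('pile',90.5)):
    k=m&(abs(W[...,2]*1000-z)<5)&(U>-28); p=W[k]*1000; A=np.c_[U[k],V[k],np.ones(len(p))]; c=np.linalg.lstsq(A,p[:,2],rcond=None)[0]
    print(nm,z,k.sum(),'plane',c.round(3),'u',np.percentile(U[k],[.5,99.5]).round(1))
    for lo in range(-28,48,15):
        q=k&(U>lo)&(U<lo+15)
        if q.sum()>30: print('  ',lo,np.percentile(V[q],[.7,99.3]).round(1))
E
python3 hold.py
```

```text
19.9833 [ 0.35  0.   -0.52  0.   -1.05 -0.29] [ 0.44494229 -0.04019346  0.21142042] [ 3.14071204e+00 -4.46233378e-04 -1.50333147e+00] 0.01182327485356619 [-0.40156586  1.05103895 -4.13616439]
d mm [-0.6 -1.2 -3.6] rot [ 0.001 -0.     0.   ]
heldleg 162.12041962142843 5418 plane [-2.00000e-03  5.00000e-03  1.62944e+02] u [-27.6  41.9]
   -28 [-25.1   3.6]
   -13 [-25.2   7.1]
   2 [-25.1   6.9]
   17 [-25.2   7.1]
   32 [-25.2   7. ]
pile 90.5 1907 plane [-0.0000e+00  2.9000e-02  9.1367e+01] u [-27.6  44. ]
   -28 [-25.   -8.3]
   -13 [-25.   23.7]
   2 [-24.9  24.5]
   17 [-24.9  -8.3]
   32 [-25.   -8.3]
```

View pics/w4.png

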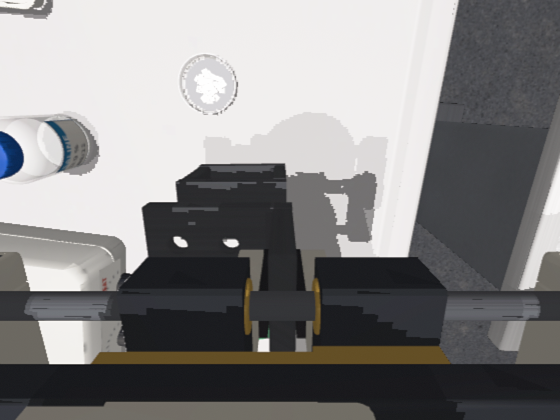

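The held bracket's leg at (145–290, 205–260) is level and parallel to the pile behind it at (180–287, 165–200). Only about 1.5 mm of shift is needed.

Request:
jog_arm(targets=[{"dx": -0.2,"dy": -1.6,"dz": 5,"rx": 0,"ry": 0,"rz": 0,"gripper": 1},{"dx": -0.2,"dy": -1.6,"dz": 15,"rx": 0,"ry": 0,"rz": 0,"gripper": 1},{"dx": -0.2,"dy": -1.6,"dz": 27,"rx": 0,"ry": 0,"rz": 0,"gripper": 1},{"dx": -0.2,"dy": -1.6,"dz": 38,"rx": 0,"ry": 0,"rz": 0,"gripper": 1},{"dx": -0.2,"dy": -1.6,"dz": 47,"rx": 0,"ry": 0,"rz": 0,"gripper": 1},{"dx": -0.2,"dy": -1.6,"dz": 53,"rx": 0,"ry": 0,"rz": 0,"gripper": 1},{"dx": -0.2,"dy": -1.6,"dz": 55,"rx": 0,"ry": 0,"rz": 0,"gripper": 1},{"dx": -0.2,"dy": -1.6,"dz": 55,"rx": 0,"ry": 0,"rz": 0,"gripper": 1}])

```text
t: 20.65
eef_pos: [0.4463, -0.0405, 0.156]
ee_rot: [3.14, -0.001, -1.504]
force: [0.2, 1.0, -3.3]
width: 0.0116
gripper_force: 40.0
```

Request:
jog_arm(targets=[{"dx": 0,"dy": 0,"dz": 0,"rx": 0,"ry": 0,"rz": 0,"gripper": 1},{"dx": 0,"dy": 0,"dz": 0,"rx": 0,"ry": 0,"rz": 0,"gripper": 1},{"dx": 0,"dy": 0,"dz": 0,"rx": 0,"ry": 0,"rz": 0,"gripper": 1},{"dx": 0,"dy": 0,"dz": 0,"rx": 0,"ry": 0,"rz": 0,"gripper": 1},{"dx": 0,"dy": 0,"dz": 0,"rx": 0,"ry": 0,"rz": 0,"gripper": 1},{"dx": 0,"dy": 0,"dz": 0,"rx": 0,"ry": 0,"rz": 0,"gripper": 1},{"dx": 0,"dy": 0,"dz": 0,"rx": 0,"ry": 0,"rz": 0,"gripper": 1},{"dx": 0,"dy": 0,"dz": 0,"rx": 0,"ry": 0,"rz": 0,"gripper": 1}])

```text
t: 21.32
eef_pos: [0.4464, -0.0405, 0.1565]
ee_rot: [3.141, -0.0, -1.504]
force: [0.3, -0.2, -3.4]
width: 0.0117
gripper_force: 40.0
```

```bash
sed -i 's/w4.png/w5.png/; s/fl(.215)/fl(.1513)/' hold.py; python3 hold.py
```

```text
21.3667 [ 0.35  0.07 -0.6   0.   -0.91 -0.29] [ 0.44639413 -0.04047506  0.15649466] [ 3.14089347e+00 -4.38774902e-04 -1.50431129e+00] 0.011564920028861147 [ 0.87271912  0.03716235 -3.53232506]
d mm [-1.   0.2  5.2] rot [ 0.001 -0.    -0.001]
heldleg 107.19465542319251 5552 plane [-3.00000e-03  7.00000e-03  1.08099e+02] u [-27.7  43.4]
   -28 [-25.7   1.9]
   -13 [-25.6   6.5]
   2 [-25.6   6.5]
   17 [-25.7   6.5]
   32 [-25.7   6.7]
pile 90.5 587 plane [0.0000e+00 6.2000e-02 9.0801e+01] u [-27.4  43.7]
   -28 [-25.2 -24. ]
   -13 [-25.1   7.2]
   2 [-25.1 -24. ]
   17 [-25.2   7.3]
   32 [-25.2   4.8]
```

Request:
jog_arm(targets=[{"dx": -0.6,"dy": 0,"dz": 1,"rx": 0,"ry": 0,"rz": 0,"gripper": 1},{"dx": -0.6,"dy": 0,"dz": 2,"rx": 0,"ry": 0,"rz": 0,"gripper": 1},{"dx": -0.6,"dy": 0,"dz": 3,"rx": 0,"ry": 0,"rz": 0,"gripper": 1},{"dx": -0.6,"dy": 0,"dz": 3.6,"rx": 0,"ry": 0,"rz": 0,"gripper": 1},{"dx": -0.6,"dy": 0,"dz": 4.1,"rx": 0,"ry": 0,"rz": 0,"gripper": 1},{"dx": -0.6,"dy": 0,"dz": 4.5,"rx": 0,"ry": 0,"rz": 0,"gripper": 1},{"dx": -0.6,"dy": 0,"dz": 4.5,"rx": 0,"ry": 0,"rz": 0,"gripper": 1},{"dx": -0.6,"dy": 0,"dz": 4.5,"rx": 0,"ry": 0,"rz": 0,"gripper": 1}])

```text
t: 22.03
eef_pos: [0.4464, -0.0399, 0.152]
ee_rot: [3.141, -0.0, -1.504]
force: [0.2, -0.7, -3.2]
width: 0.0118
gripper_force: 40.0
```

Request:
jog_arm(targets=[{"dx": 0,"dy": 0,"dz": 0.2,"rx": 0,"ry": 0,"rz": 0,"gripper": 1},{"dx": 0,"dy": 0,"dz": 0.4,"rx": 0,"ry": 0,"rz": 0,"gripper": 1},{"dx": 0,"dy": 0,"dz": 0.5,"rx": 0,"ry": 0,"rz": 0,"gripper": 1},{"dx": 0,"dy": 0,"dz": 0.5,"rx": 0,"ry": 0,"rz": 0,"gripper": 1},{"dx": 0,"dy": 0,"dz": 0.5,"rx": 0,"ry": 0,"rz": 0,"gripper": 1},{"dx": 0,"dy": 0,"dz": 0.5,"rx": 0,"ry": 0,"rz": 0,"gripper": 1},{"dx": 0,"dy": 0,"dz": 0.5,"rx": 0,"ry": 0,"rz": 0,"gripper": 1},{"dx": 0,"dy": 0,"dz": 0.5,"rx": 0,"ry": 0,"rz": 0,"gripper": 1}])

```text
t: 22.7
eef_pos: [0.4464, -0.0399, 0.1515]
ee_rot: [3.141, -0.0, -1.504]
force: [-0.2, -0.4, -3.2]
width: 0.0115
gripper_force: 40.0
```

Request:
jog_arm(targets=[{"dx": 0,"dy": 0,"dz": 0.2,"rx": 0,"ry": 0,"rz": 0,"gripper": 1},{"dx": 0,"dy": 0,"dz": 0.3,"rx": 0,"ry": 0,"rz": 0,"gripper": 1},{"dx": 0,"dy": 0,"dz": 0.4,"rx": 0,"ry": 0,"rz": 0,"gripper": 1},{"dx": 0,"dy": 0,"dz": 0.4,"rx": 0,"ry": 0,"rz": 0,"gripper": 1},{"dx": 0,"dy": 0,"dz": 0.4,"rx": 0,"ry": 0,"rz": 0,"gripper": 1},{"dx": 0,"dy": 0,"dz": 0.4,"rx": 0,"ry": 0,"rz": 0,"gripper": 1},{"dx": 0,"dy": 0,"dz": 0.4,"rx": 0,"ry": 0,"rz": 0,"gripper": 1},{"dx": 0,"dy": 0,"dz": 0.4,"rx": 0,"ry": 0,"rz": 0,"gripper": 1}])

```text
t: 23.37
eef_pos: [0.4464, -0.0399, 0.1513]
ee_rot: [3.141, -0.0, -1.504]
force: [-2.4, 0.1, 3.9]
width: 0.012
gripper_force: 40.0
```

Request:
jog_arm(targets=[{"dx": 0,"dy": 0,"dz": 0.2,"rx": 0,"ry": 0,"rz": 0,"gripper": 1},{"dx": 0,"dy": 0,"dz": 0.3,"rx": 0,"ry": 0,"rz": 0,"gripper": 1},{"dx": 0,"dy": 0,"dz": 0.3,"rx": 0,"ry": 0,"rz": 0,"gripper": 1},{"dx": 0,"dy": 0,"dz": 0.3,"rx": 0,"ry": 0,"rz": 0,"gripper": 1},{"dx": 0,"dy": 0,"dz": 0.3,"rx": 0,"ry": 0,"rz": 0,"gripper": 1},{"dx": 0,"dy": 0,"dz": 0.3,"rx": 0,"ry": 0,"rz": 0,"gripper": 1},{"dx": 0,"dy": 0,"dz": 0.3,"rx": 0,"ry": 0,"rz": 0,"gripper": 1},{"dx": 0,"dy": 0,"dz": 0.3,"rx": 0,"ry": 0,"rz": 0,"gripper": 1}])

```text
t: 24.03
eef_pos: [0.4464, -0.0399, 0.1512]
ee_rot: [3.141, -0.001, -1.504]
force: [-5.7, 0.1, 6.8]
width: 0.0119
gripper_force: 40.0
```

Request:
jog_arm(targets=[{"dx": 0,"dy": 0,"dz": -0.3,"rx": 0,"ry": 0,"rz": 0,"gripper": 1},{"dx": 0,"dy": 0,"dz": -0.4,"rx": 0,"ry": 0,"rz": 0,"gripper": 1},{"dx": 0,"dy": 0,"dz": -0.4,"rx": 0,"ry": 0,"rz": 0,"gripper": 1},{"dx": 0,"dy": 0,"dz": -0.4,"rx": 0,"ry": 0,"rz": 0,"gripper": 0.6},{"dx": 0,"dy": 0,"dz": -0.4,"rx": 0,"ry": 0,"rz": 0,"gripper": 0.6},{"dx": 0,"dy": 0,"dz": -0.4,"rx": 0,"ry": 0,"rz": 0,"gripper": 0.6},{"dx": 0,"dy": 0,"dz": -0.4,"rx": 0,"ry": 0,"rz": 0,"gripper": 0.6},{"dx": 0,"dy": 0,"dz": -0.4,"rx": 0,"ry": 0,"rz": 0,"gripper": 0.6}])

```text
t: 24.7
eef_pos: [0.4465, -0.0398, 0.1511]
ee_rot: [3.141, -0.0, -1.504]
force: [1.1, -0.2, -0.6]
width: 0.0342
gripper_force: 0.0
```

Request:
jog_arm(targets=[{"dx": 0,"dy": 0,"dz": -3,"rx": 0,"ry": 0,"rz": 0,"gripper": 0.6},{"dx": 0,"dy": 0,"dz": -10,"rx": 0,"ry": 0,"rz": 0,"gripper": 0.6},{"dx": 0,"dy": 0,"dz": -25,"rx": 0,"ry": 0,"rz": 0,"gripper": 0.6},{"dx": 0,"dy": 0,"dz": -50,"rx": 0,"ry": 0,"rz": 0,"gripper": 0.6},{"dx": 0,"dy": 0,"dz": -80,"rx": 0,"ry": 0,"rz": 0,"gripper": 0.6},{"dx": 0,"dy": 0,"dz": -110,"rx": 0,"ry": 0,"rz": 0,"gripper": 0.5},{"dx": 0,"dy": 0,"dz": -135,"rx": 0,"ry": 0,"rz": 0,"gripper": 0.5},{"dx": 0,"dy": 0,"dz": -140,"rx": 0,"ry": 0,"rz": 0,"gripper": 0.5}])

```text
t: 25.37
eef_pos: [0.4483, -0.0398, 0.2965]
ee_rot: [-3.135, 0.0, -1.504]
force: [0.4, -0.9, 0.1]
width: 0.043
gripper_force: 0.0
```

Run:
```python
from h import *
f=grab('wrist');g=grab('scene')
s=arm.get_state(); print(s['t'],s['eef_pos'],s['width'])
ax=np.array([np.cos(PY),np.sin(PY)]); ay=np.array([-ax[1],ax[0]])
for n,F in(('w',f),('s',g)):
  W=cloud(F); D=W[...,:2]*1000-[485,-36.9]; U=D@ax;V=D@ay
  m=(F['frame'].max(-1)<95)&(abs(U)<70)&(abs(V)<45)
  for z in(168,102,90,78,12):
    k=m&(abs(W[...,2]*1000-z-.8)<3)
    if k.sum()>30:
        A=np.c_[U[k],V[k],np.ones(k.sum())]; c=np.linalg.lstsq(A,W[k][:,2]*1000,rcond=None)[0]
        print(n,z,k.sum(),c.round(3),'u',np.percentile(U[k],[1,99]).round(1),'v',np.percentile(V[k],[1,99]).round(1),rect(W[k])[2])
cv2.imwrite('pics/end.png',np.vstack([cv2.resize(f['frame'],(400,300)),cv2.resize(g['frame'][150:360,200:480],(400,300))])[:,:,::-1])
```

```text
25.4667 [ 0.44712783 -0.0396265   0.29310828] 0.04367335198687405
w 168 773 [-1.50000e-02  1.10000e-02  1.68241e+02] u [-45.6 -33.7] v [-24.6  23.5] 3.7
w 102 3185 [-3.00000e-03  2.00000e-03  1.03079e+02] u [-31.6  42.4] v [-24.8  24.5] 3.6
w 90 225 [2.0000e-03 5.7000e-02 9.1061e+01] u [-41.8  40.7] v [-24.9   6.1] 3.9
w 12 469 [-7.0000e-03  4.3000e-02  1.3831e+01] u [-38.   35.2] v [-25.3 -14.7] 4.2
s 168 87 [-1.70000e-02 -4.00000e-03  1.67365e+02] u [-45.7 -33.9] v [-26.6  21.9] 3.2
s 102 231 [-7.00000e-03  7.00000e-03  1.02516e+02] u [-46.2  44.9] v [-27.5  21.4] 4.9
s 90 49 [1.000e-02 1.400e-02 9.116e+01] u [-46.1  35.4] v [-27.3  21.7] 2.6
s 78 50 [ 3.0000e-03 -1.9000e-02  7.8663e+01] u [-45.9  33.3] v [-27.4  22.2] 61.4
s 12 145 [1.0000e-03 2.2000e-02 1.2646e+01] u [-45.2  37.5] v [-27.9  17.6] 3.7
```

View pics/end.png

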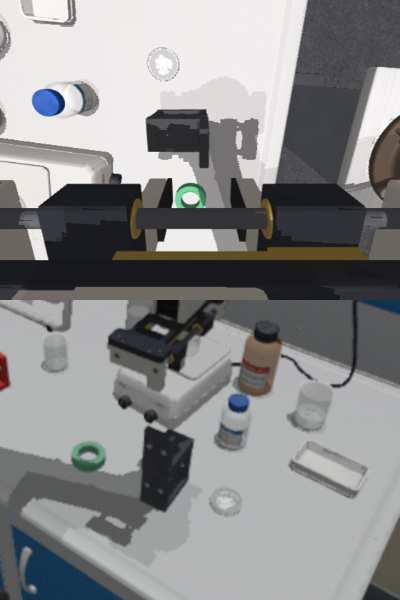

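The scene view shows the pile upright at (165,470), its sides and ends in line to about 1 mm and level. The bottle, tape and dish have not been moved.

```bash
python3 -c "
from station import arm
print(arm.job_done())"
```

```text
the job is handed in; nothing more can be done
None
```

The riser is built and handed in at about 25 s: the three brackets are stacked as asked, level and in line to about 1 mm by camera, with the bottle, tape and dish left where they were.

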